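# Lift a long spatula out of a covered soak bath

### The arm

A 7-joint arm with a two-finger parallel gripper is mounted at the origin on a cart in front of the work surface, level with it; the furniture and walls round the work are solid. World frame = base frame: x ahead of the robot, y to its left, z up, the work surface at z = 0. Lengths are in m, angles in degrees, forces in N, time in s.
With the tool pointing down it reaches from about 0.35 to 0.9 m from the base axis. Payload 7.2 kg.
Tool frame: the origin (TCP) lies at the very end of the fingers, on their centre line; the grasp point (between the pads) lies 19 mm behind it; z points along the fingers, y is the line along which they close (so a half turn about z gives the same grasp; the last joint's range is limited). The gripper opens to 88 mm and grips with 3 to 60 N. Pads are 20 mm wide; open, the fingers measure 115 mm over their backs; the gripper's body (75 mm by 178 mm) begins 61 mm behind the grasp point.
Start: joints at [-76.788, 23.554, -0.728, 91.456, 0.321, 64.991, -4.71], TCP at [0.184, 0.597, 0.223] pointing down, gripper open.
Joint ranges: [-169.25, 169.25], [-16.82, 113.86], [-84.01, 82.57], [7.8, 145.47], [-59.2, 239.2], [7.22, 106.19], [-163.78, 163.78]. Speed limits (degrees/s): [136.94, 136.94, 172.46, 172.46, 180, 180, 180].

### API

Orientations are given as a 3x3 rotation matrix whose columns are the frame's x, y, z axes.
In Python, from plant import bot, eyes, status gives the robot as it stands (bot), with the cameras (eyes) and the readings (status).
- The arm moves only by the tool jog_arm, called as name(argument=value, ...) on one line, values as JSON. Schema: {"type":"object","properties":{"motion":{"type":"array","items":{"type":"object","properties":{"sx":{"type":"number"},"sy":{"type":"number"},"sz":{"type":"number"},"wx":{"type":"number"},"wy":{"type":"number"},"wz":{"type":"number"}},"additionalProperties":false},"minItems":1,"maxItems":20},"finger_gap":{"type":"number"},"only":{"type":"string"},"quiet":{"type":"boolean"},"lines":{"type":"string"}},"required":["motion"],"additionalProperties":false}. motion is a list of rows, 1 to 20 of them, each an object with the fields sx, sy, sz (the shift in shares of the most that a row can go, 1 being 50 mm), wx, wy, wz (a rotation vector in fractions of the full range, 1 being 90 degrees); a field left out counts as zero; each row shifts and turns the commanded pose from where the row before left it, along the tool's axes as they then stand; what a row does not reach is not made up. A row lasts 1/10 s, in which the tool goes at most 0.05 m and 8.59 degrees, less where a joint would pass 70% of its speed; a pose out of reach is approached as far as the arm can. finger_gap is the finger opening in m, set as the call begins (left out keeps the last). The fingers move at their own pace and stop on an object; the grip force is fixed at half the most. Time passes only in rows, so rows that do not move let the fingers close. The tool returns the time, the measured TCP pose, the force, the opening and the grip force at its end. only (a regular expression) keeps the lines of the reply that match it, lines (a string "A,B") keeps lines A to B, and quiet returns only ok. No shift or turn number may pass 1 either way. Input that does not fit is refused with a message, and nothing moves.
- status.state(): the state, without advancing time (a new reading comes with each control period).
- eyes.camera(name): name is "side" or "top"; returns the picture (480x640x3 uint8, red, green, blue); there is no depth.
- eyes.get_calibration(name): a dict with "fx", "fy", "cx", "cy" (pixels), "xyz" and "orientation" of the camera in the world. Camera axes: x right, y down, z forward; pixel columns grow to the right and rows downward; lengths in m; the calibration is good to about 2 mm. A picture is of the moment at which its call begins. get_calibration takes no time and is no camera call.
- bot.job_done(): hands the job in; it is judged then, once.
The state is a dict: "clock": time; "joint_pos": joint angles; "joint_velocities": joint speeds; "joint_torque": joint torques, N m; "position": TCP position; "eef_rot": TCP orientation; "wrist_force": force on the tool from outside, world axes, zero at the start; "torque": the same for the moment, N m; "finger_gap": finger opening in m; "gripper_force": force on a finger pad.
Only numpy, scipy, OpenCV 4.12 (cv2) and the standard library are available. Lean on these libraries where they do the work, as an engineer would, in place of code of your own. Each camera call takes 0.05 s, during which the arm holds its last target. There are 200 camera calls.

### The job

The long double-ended spatula lies on the rack inside the soak bath, and it is longer than the opening in the bath's cover. Tilt it so that one end comes up through the opening while the other is still under the cover, draw it out without forcing it or the gripper against the bath, and finish holding it in the gripper, still and about level, over the bath and about 10 cm above the cover; do not put it down or let it go. Leave the two dropper bottles and the timer beside the bath where they are.

Things in the scene. Friction and masses are not known exactly. Their poses are not given: they have to be found in the camera images.
- bath: Fixed grey plastic soak bath with a steel cover frame, 160 (x) x 320 (y) x 77 mm high; origin at the centre of its underside, z up, y along its length. Inside it is 150 x 310 mm with its floor at z = 10 mm, so under the cover there is hidden room 70 mm beyond each end of the opening.
- opening (a point): Centre of the opening in the bath's cover, 74 mm above the bath's underside. The opening is 110 mm (bath x) by 170 mm (bath y) with a rolled steel edge, 6 mm thick (71 to 77 mm high). A gripper wider than about 95 mm over its open fingers does not fit in.
- rack (a point): Middle of the rack inside the bath, at the height of its bars' tops, 43 mm above the bath's underside. Two fixed steel bars, 8 mm thick, run across the bath (along x) at y = -33 and +33 mm; the spatula's handle rests on them.
- spatula: Loose double-ended spatula, 220 mm long (its y), about 70 g, lying upright nearly along the bath's y, within 12 mm of its middle, both ends under the cover. Origin: centre of the handle's underside, z up. Black flat-sided handle 16 mm wide, 90 mm long, 14 mm high; beyond it 8 mm round steel shafts and 3 mm thick blades, all on the axis 7 mm above the origin. Centre of mass near the middle.
- wide_end (a point): Tip of the spatula's 20 mm wide blade (+y end), 110 mm from the middle, on its axis.
- narrow_end (a point): Tip of the spatula's 12 mm wide blade (-y end), 110 mm from the middle, on its axis.
- dropper_a: Loose small dropper bottle, 25 mm across, 58 mm tall, standing behind the bath (bystander; origin under its centre).
- dropper_b: Loose small dropper bottle, 25 mm across, 58 mm tall, standing off the bath's right end (bystander; origin under its centre).
- timer: Loose bench timer, 64 x 64 x 19 mm, lying off the bath's left end (bystander; origin under its centre).

How it is judged (in metres and radians):
On the way:
1. the spatula is tilted through the opening: one end above the cover while the other is still below it (((z of wide_end in the frame of bath above 0.09 m and z of narrow_end in the frame of bath below 0.07 m) or (z of narrow_end in the frame of bath above 0.09 m and z of wide_end in the frame of bath below 0.07 m))), for 0.1 s.
At the end, for the whole second after the job is handed in: The spatula is held by the fingers (more than 1 N), at rest, level within 15 degrees, both ends 135 to 270 mm above the worktop (about 6 to 19 cm above the cover), its middle within 100 mm of the bath's centre seen from above, not touching the bath (height (world z) of wide_end between 0.135 and 0.27 m and height (world z) of narrow_end between 0.135 and 0.27 m and angle between spatula's own z axis and vertical below 0.27 rad and horizontal distance between spatula and bath below 0.1 m and contact force between spatula and the fingers above 1 N and contact force between spatula and bath below 0.3 N and linear speed of spatula below 0.03 m/s); the arm keeps its last pose, push and grip.
It fails at once if the spatula is forced against the bath (over 10 N) (contact force between spatula and bath above 10 N).
It fails at once if the gripper's fingers press hard on the bath (over 20 N) (contact force between the fingers and bath above 20 N).
It fails at once if a bystander is shifted by more than 30 mm (distance of any of dropper_a, dropper_b, timer from where it was at the start of the episode above 0.03 m).
It also fails if it takes over 38 s, if anything falls off the work surface, if the arm or the gripper's body presses on something with over 40 N, if the wrist force passes 120 N, or if a joint passes its speed limit or range.

## Working session

There is one attempt and no reset: what is moved stays moved. The work goes in short steps, Python scripts to look and compute and a tool call to move; the robot and the scene stay as the last step left them, time stands still between calls to the robot, and variables do not carry over. Pictures are saved under pics/ and viewed, at most 10 in all, crops included, and the job is handed in when it is done.

```bash
ls; mkdir -p pics
```

Run:
```python
from plant import bot, eyes, status
import cv2
for n in("top","side"):
    cv2.imwrite(f"pics/{n}0.png",cv2.cvtColor(eyes.camera(n),cv2.COLOR_RGB2BGR)); print(n,eyes.get_calibration(n))
s=status.state();print(s["clock"],s["position"],s["eef_rot"],s["finger_gap"])
```

```text
pics
plant.py
top {'fx': 616.1238331979606, 'fy': 616.1238331979606, 'cx': 306.26323279158464, 'cy': 233.29331767444194, 'xyz': array([0.43291746, 0.28466694, 1.27574494]), 'orientation': array([[-0.01224686, -0.99414694,  0.10734001],
       [-0.99960218,  0.01489973,  0.0239475 ],
       [-0.02540667, -0.10700403, -0.99393392]])}
side {'fx': 473.0150807999189, 'fy': 473.0150807999189, 'cx': 319.6306984606537, 'cy': 233.5182345616887, 'xyz': array([ 0.48812926, -0.50252548,  0.64758905]), 'orientation': array([[ 0.99474036, -0.04048708,  0.09408721],
       [-0.10067216, -0.55582724,  0.82517949],
       [ 0.01888713, -0.83031131, -0.55697971]])}
0.1 [0.18388733 0.59687665 0.2219148 ] [[-9.55706293e-01  2.94321909e-01 -3.08234752e-04]
 [ 2.94322048e-01  9.55705297e-01 -1.38480813e-03]
 [-1.12997787e-04 -1.41419013e-03 -9.99998994e-01]] 0.08781062473577847
```

View pics/top0.png

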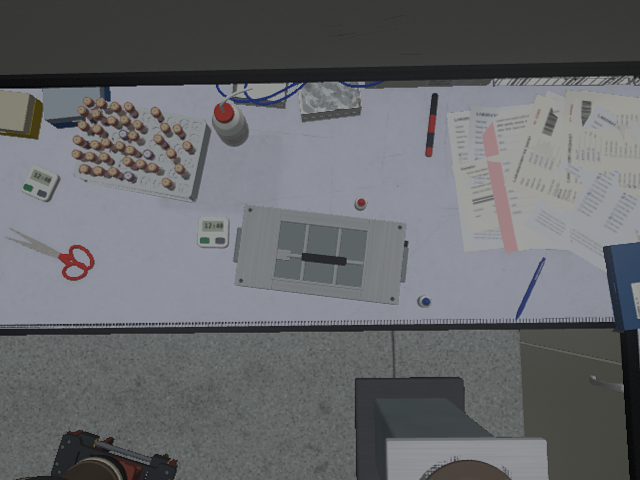

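View pics/side0.png

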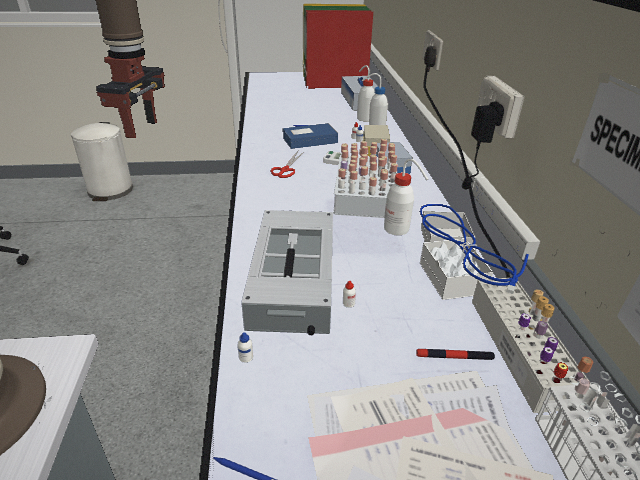

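The top view shows the bath at about (322,255), its opening at columns 275–367 and rows 220–290, and the black handle at (324,260). The wide blade is to the left, at (283,254). The bystanders are at (361,203), (424,301) and (213,232). The side view shows the handle at (290,262) and the wide blade at its far end, (292,240).

Create h.py:
```python
import numpy as np, cv2
from plant import bot, eyes, status
def ray(n,p):
    c=eyes.get_calibration(n); d=np.array([(p[0]-c["cx"])/c["fx"],(p[1]-c["cy"])/c["fy"],1.])
    return np.array(c["xyz"]),np.array(c["orientation"])@d
def plane(n,p,z):
    o,d=ray(n,p); return o+d*(z-o[2])/d[2]
def tri(pt,ps):
    (a,u),(b,v)=ray("top",pt),ray("side",ps)
    k=np.linalg.lstsq(np.c_[u,-v],b-a,rcond=None)[0]; P,Q=a+k[0]*u,b+k[1]*v
    return (P+Q)/2,np.linalg.norm(P-Q)
def dark(n,roi,th=60):
    x0,y0,x1,y1=roi; im=eyes.camera(n); m=np.zeros(im.shape[:2],np.uint8)
    m[y0:y1,x0:x1]=(im[y0:y1,x0:x1].max(2)<th)*255
    c=max(cv2.findContours(m,cv2.RETR_EXTERNAL,cv2.CHAIN_APPROX_NONE)[0],key=cv2.contourArea)
    return im,c
```

Run:
```python
from h import *
R={"top":(280,240,360,280),"side":(270,235,310,290)}
r={}
for n in R:
    im,c=dark(n,R[n]); r[n]=cv2.minAreaRect(c); print(n,r[n],cv2.boxPoints(r[n]).round(1).tolist())
    x0,y0,x1,y1={"top":(225,195,425,315),"side":(230,200,350,340)}[n]
    k=4; cv2.imwrite(f"pics/{n}z.png",cv2.cvtColor(cv2.resize(im[y0:y1,x0:x1],None,fx=k,fy=k,interpolation=cv2.INTER_CUBIC),cv2.COLOR_RGB2BGR))
print(tri(r["top"][0],r["side"][0]))
print("base px check",plane("top",(322,255),.077))
```

```text
top ((323.4756164550781, 258.719482421875), (43.95175552368164, 7.730207443237305), 6.34019136428833) [[301.20001220703125, 260.1000061035156], [302.1000061035156, 252.5], [345.70001220703125, 257.29998779296875], [344.8999938964844, 265.0]]
side ((288.9351806640625, 262.5511779785156), (8.06204605102539, 27.866636276245117), 6.709837436676025) [[283.29998779296875, 275.8999938964844], [286.6000061035156, 248.1999969482422], [294.6000061035156, 249.1999969482422], [291.29998779296875, 276.8999938964844]]
(array([0.51429033, 0.2805455 , 0.04948331]), np.float64(0.000795232087307178))
base px check [0.51937236 0.28339541 0.077     ]
```

View pics/topz.png

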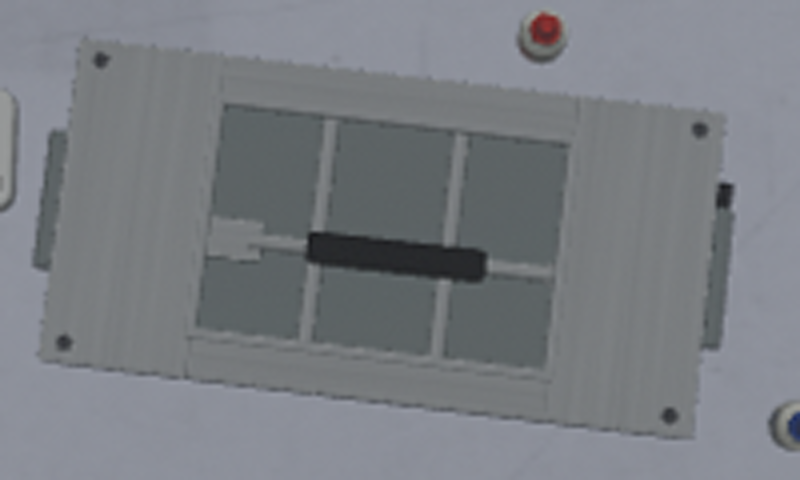

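View pics/sidez.png

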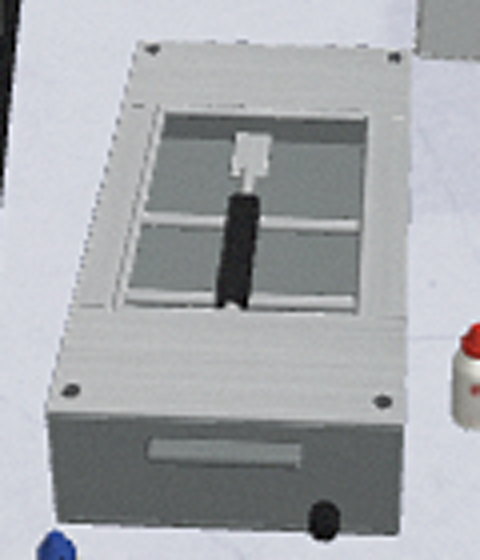

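The enlarged top crop shows the cover screws at (100,60), (700,130), (670,415) and (63,343). The opening corners are near (222,103), (572,143), (547,372) and (193,330). The side crop shows the same screws at (395,57), (384,401), (70,390) and (152,48). The handle lies across both bars.

Run:
```python
from h import *
T=np.array([(100,60),(700,130),(670,415),(63,343)])/4+(225,195)
S=np.array([(395,57),(384,401),(70,390),(152,48)])/4+(230,200)
P=[]
for t,s in zip(T,S):
    p,e=tri(t,s); P.append(p); print("screw",p.round(4),round(e,4))
P=np.array(P); c=P.mean(0); v=(P[0]+P[3]-P[1]-P[2])/2; v/=np.linalg.norm(v)
yaw=np.degrees(np.arctan2(-v[0],v[1])); print("bath c",c.round(4),"yaw",yaw, "dims",np.linalg.norm(P[0]-P[1]),np.linalg.norm(P[1]-P[2]))
O=np.array([(222,103),(572,143),(547,372),(193,330)])/4+(225,195)
Q=np.array([plane("top",o,.077) for o in O]);print("opening",Q.mean(0).round(4),np.linalg.norm(Q[0]-Q[1]),np.linalg.norm(Q[1]-Q[2]))
# handle ends (top face z .057 visible from above) and axis
b=[plane("top",p,.05)for p in((301.65,256.3),(345.3,261.15))]
h=b[0]-b[1];print("handle",np.mean(b,0).round(4),"len",np.linalg.norm(h),"yaw",np.degrees(np.arctan2(-h[0],h[1])))
Rz=np.array([[np.cos(np.radians(yaw)),-np.sin(np.radians(yaw))],[np.sin(np.radians(yaw)),np.cos(np.radians(yaw))]])
m=np.array([.5143,.2805]); print("handle in bath",Rz.T@(m-c[:2]))
for n,p in(("timer",(213,232)),("red",(361,203)),("blue",(424,301))): print(n,plane("top",p,.03).round(3))
s=status.state();print(s["clock"],s["position"],np.degrees(np.arctan2(s["eef_rot"][1,1],s["eef_rot"][0,1])))
```

```text
screw [0.6123 0.4241 0.0747] 0.0035
screw [0.5729 0.1301 0.0755] 0.0033
screw [0.4337 0.1487 0.0756] 0.0015
screw [0.4728 0.4425 0.0757] 0.0028
bath c [0.5229 0.2863 0.0754] yaw -7.614819179131184 dims 0.2965565327026671 0.14038684013492597
opening [0.5212 0.2858 0.077 ] 0.17243889462534098 0.11219087254929652
handle [0.5139 0.2806 0.05  ] len 0.0874114796073303 yaw -7.15002982389798
handle in bath [-0.00776565 -0.00692606]
timer [0.573 0.505 0.03 ]
red [0.628 0.202 0.03 ]
blue [0.428 0.081 0.03 ]
0.2 [0.18392121 0.59698877 0.22212398] 72.88008763803114
```

The manual's scale: shifts go in shares of 50 mm and turns go in shares of 90 degrees. Converting my numbers, -0.034 m is -0.68, -0.0171 m is -0.342.

jog_arm(motion=[{"sx": -0.68,"sy": -0.342,"sz": 0.06},{"sx": -0.68,"sy": -0.342,"sz": 0.06},{"sx": -0.68,"sy": -0.342,"sz": 0.06},{"sx": -0.68,"sy": -0.342,"sz": 0.06},{"sx": -0.68,"sy": -0.342,"sz": 0.06},{"sx": -0.68,"sy": -0.342,"sz": 0.06},{"sx": -0.68,"sy": -0.342,"sz": 0.06},{"sx": -0.68,"sy": -0.342,"sz": 0.06},{"sx": -0.68,"sy": -0.342,"sz": 0.06},{"sx": -0.68,"sy": -0.342,"sz": 0.06},{"sx": -0.68,"sy": -0.342,"sz": 0.06},{"sx": -0.68,"sy": -0.342,"sz": 0.06}], finger_gap=0.04)

```text
clock: 1.4
position: [0.5144, 0.2799, 0.1865]
eef_rot: [[-0.956, 0.294, -0.0], [0.294, 0.956, 0.0], [0.0, 0.0, -1.0]]
wrist_force: [0.2, 0.5, 0.2]
finger_gap: 0.0401
gripper_force: 0.0
```

jog_arm(motion=[{"wz": 0.0889},{"wz": 0.0889},{"wz": 0.0889},{"wz": 0.0889},{"wz": 0.0889},{"wz": 0.0889},{"wz": 0.0889},{"wz": 0.0889},{"wz": 0.0889},{"wz": 0.0889},{},{}])

```text
clock: 2.6
position: [0.5134, 0.2812, 0.1865]
eef_rot: [[0.12, 0.993, -0.0], [0.993, -0.12, -0.0], [-0.0, -0.0, -1.0]]
wrist_force: [0.0, -0.2, -0.8]
finger_gap: 0.0398
gripper_force: 0.0
```

Add to h.py:
```python
def st(target=None):
    s=status.state(); R=np.array(s["eef_rot"]); p=np.array(s["position"])
    print("t",round(s["clock"],2),"pos",p.round(4),"R",R.round(3).tolist(),"q",np.round(s["joint_pos"],1).tolist(),"F",np.round(s["wrist_force"],1),"gap",round(s["finger_gap"],4),"grip",np.round(s["gripper_force"],1),"yaz",np.degrees(np.arctan2(R[1,1],R[0,1])).round(2))
    if target is not None: print("d tool",(R.T@(np.array(target)-p)).round(4))
```

```bash
python3 -c "from h import *;st((.5143,.2805,.12))"
```

```text
t 2.6 pos [0.5134 0.2812 0.1865] R [[0.12, 0.993, -0.0], [0.993, -0.12, -0.0], [-0.0, -0.0, -1.0]] q [-52.7, 22.7, 25.6, 100.9, -11.2, 58.9, -29.9] F [ 0.  -0.2 -0.8] gap 0.0398 grip 0.0 yaz -6.87
d tool [-0.0006  0.001   0.0665]
```

In the tool's units: 0.03 m is 0.6, 0.02 m is 0.4, 0.4 degrees / 90 = 0.0044.

jog_arm(motion=[{"sy": 0.02,"sz": 0.6,"wz": 0.0044},{"sz": 0.6},{"sz": 0.5},{"sz": 0.4},{"sz": 0.4},{"sz": 0.3},{"sz": 0.2},{"sz": 0.06},{},{}])

```text
clock: 3.6
position: [0.515, 0.2812, 0.0344]
eef_rot: [[0.131, 0.991, 0.001], [0.991, -0.131, 0.001], [0.001, 0.001, -1.0]]
wrist_force: [0.2, 0.1, 0.1]
finger_gap: 0.0399
gripper_force: 0.0
```

Run:
```python
from h import *
st((.5143,.2805,.034))
for n,(x0,y0,x1,y1) in {"side":(230,160,350,340)}.items():
    cv2.imwrite(f"pics/{n}1.png",cv2.cvtColor(cv2.resize(eyes.camera(n)[y0:y1,x0:x1],None,fx=3.3,fy=3.3,interpolation=cv2.INTER_CUBIC),cv2.COLOR_RGB2BGR))
```

```text
t 3.6 pos [0.515  0.2812 0.0344] R [[0.131, 0.991, 0.001], [0.991, -0.131, 0.001], [0.001, 0.001, -1.0]] q [-48.8, 33.9, 21.1, 107.5, -17.6, 41.7, -25.3] F [0.2 0.1 0.1] gap 0.0399 grip 0.0 yaz -7.5
d tool [-0.0008 -0.0006  0.0004]
```

View pics/side1.png

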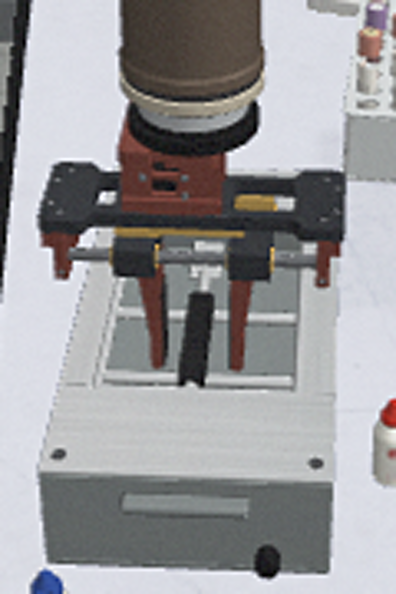

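The fingers at (158,330) and (238,330) straddle the handle at (197,330), clear of the bars and the opening's edge. Closing now.

jog_arm(motion=[{},{},{},{},{},{},{},{}], finger_gap=0.0)

```text
clock: 4.45
position: [0.5146, 0.2811, 0.0338]
eef_rot: [[0.131, 0.991, 0.0], [0.991, -0.131, 0.0], [0.0, 0.0, -1.0]]
wrist_force: [-1.6, 0.2, 4.1]
finger_gap: 0.0156
gripper_force: 30.0
```

jog_arm(motion=[{"sz": -0.04},{"sz": -0.04},{"sz": -0.04},{},{}])

```text
clock: 4.95
position: [0.5145, 0.281, 0.0396]
eef_rot: [[0.131, 0.991, 0.0], [0.991, -0.131, 0.0], [0.0, 0.0, -1.0]]
wrist_force: [0.3, -0.3, -1.5]
finger_gap: 0.0159
gripper_force: 30.0
```

```bash
python3 -c "from h import *;st()"
```

```text
t 4.95 pos [0.5145 0.281  0.0396] R [[0.131, 0.991, 0.0], [0.991, -0.131, 0.0], [0.0, 0.0, -1.0]] q [-49.0, 33.4, 21.3, 107.4, -17.3, 42.4, -25.5] F [ 0.3 -0.3 -1.5] gap 0.0159 grip 30.0 yaz -7.52
```

Grip holds at 30 N, but the fingertips hang about 9 mm below the handle and would meet the rack bar at y = -33 during the shift. I'll set it back down and regrip about 6 mm shallower.

In the tool's units: 0.002 m is 0.04, 0.0015 m is 0.03.

jog_arm(motion=[{"sz": 0.04},{"sz": 0.04},{"sz": 0.03},{},{}])

```text
clock: 5.45
position: [0.5145, 0.2809, 0.034]
eef_rot: [[0.131, 0.991, -0.0], [0.991, -0.131, -0.0], [-0.0, -0.0, -1.0]]
wrist_force: [0.7, -0.6, -0.8]
finger_gap: 0.0157
gripper_force: 30.0
```

jog_arm(motion=[{},{},{},{"sz": -0.06},{"sz": -0.06},{},{}], finger_gap=0.035)

```text
clock: 6.15
position: [0.5146, 0.2811, 0.0404]
eef_rot: [[0.131, 0.991, 0.0], [0.991, -0.131, 0.0], [0.0, 0.0, -1.0]]
wrist_force: [0.2, -0.2, -0.1]
finger_gap: 0.0351
gripper_force: 0.0
```

jog_arm(motion=[{},{},{},{},{},{},{},{"sz": -0.06},{"sz": -0.08},{},{}], finger_gap=0.0)

```text
clock: 7.25
position: [0.5146, 0.2811, 0.0474]
eef_rot: [[0.131, 0.991, 0.0], [0.991, -0.131, 0.0], [0.0, 0.0, -1.0]]
wrist_force: [1.1, 0.3, -1.0]
finger_gap: 0.0157
gripper_force: 30.0
```

Run:
```python
from h import *
st()
cv2.imwrite("pics/top2.png",cv2.cvtColor(cv2.resize(eyes.camera("top")[195:315,225:425],None,fx=4,fy=4,interpolation=cv2.INTER_CUBIC),cv2.COLOR_RGB2BGR))
```

```text
t 7.25 pos [0.5146 0.2811 0.0474] R [[0.131, 0.991, 0.0], [0.991, -0.131, 0.0], [0.0, 0.0, -1.0]] q [-49.3, 32.8, 21.6, 107.1, -17.0, 43.2, -25.8] F [ 1.1  0.3 -1. ] gap 0.0157 grip 30.0 yaz -7.52
```

View pics/top2.png

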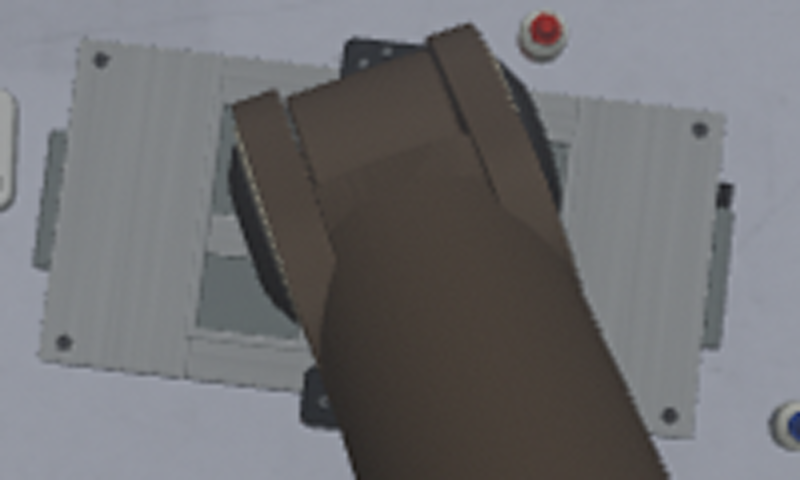

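The arm hides the middle of the spatula. The wide blade at (230,235) is still in line and level. Next I shift it toward the narrow end.

In the tool's units: -0.005 m is -0.1, -0.004 m is -0.08.

jog_arm(motion=[{"sz": -0.03},{"sx": -0.08},{"sx": -0.1},{"sx": -0.1},{"sx": -0.1},{"sx": -0.1},{"sx": -0.08},{},{}])

```text
clock: 8.2
position: [0.5109, 0.2533, 0.0487]
eef_rot: [[0.131, 0.991, 0.0], [0.991, -0.131, 0.0], [0.0, 0.0, -1.0]]
wrist_force: [0.7, -0.2, -0.5]
finger_gap: 0.0155
gripper_force: 30.0
```

Run:
```python
from h import *
st()
im=np.hstack([cv2.resize(eyes.camera("top")[195:315,225:345],(400,400),interpolation=cv2.INTER_CUBIC),cv2.resize(eyes.camera("side")[200:320,235:355],(400,400),interpolation=cv2.INTER_CUBIC)])
cv2.imwrite("pics/both3.png",cv2.cvtColor(im,cv2.COLOR_RGB2BGR))
```

```text
t 8.2 pos [0.5109 0.2533 0.0487] R [[0.131, 0.991, 0.0], [0.991, -0.131, 0.0], [0.0, 0.0, -1.0]] q [-47.5, 31.4, 21.8, 109.4, -16.7, 42.2, -23.6] F [ 0.7 -0.2 -0.5] gap 0.0155 grip 30.0 yaz -7.53
```

View pics/both3.png

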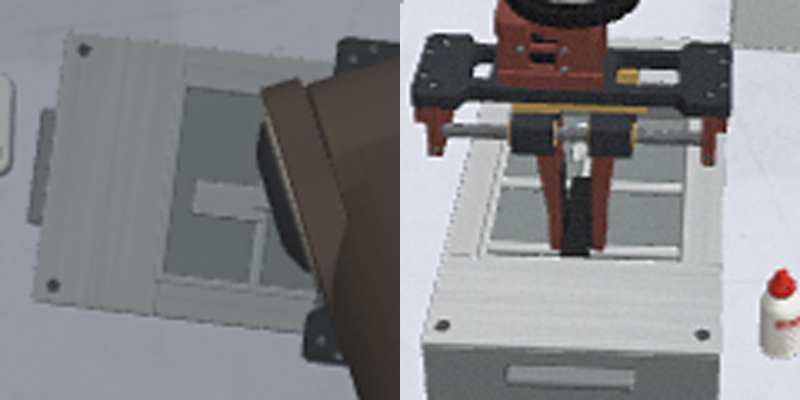

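The wide tip at (193,198) in the left panel is now inside the opening, about 11 mm clear of its edge at (172,190). The right panel shows the grip unchanged. Now I tilt with a slight rise.

In the tool's units: -0.0015 m is -0.03, 0.0005 m is 0.01, 3 degrees / 90 = 0.0333.

jog_arm(motion=[{"sx": 0.01,"sz": -0.03,"wy": 0.0333},{"sx": 0.01,"sz": -0.03,"wy": 0.0333},{"sx": 0.01,"sz": -0.03,"wy": 0.0333},{},{}])

```text
clock: 8.8
position: [0.5112, 0.2543, 0.0533]
eef_rot: [[0.13, 0.991, 0.02], [0.979, -0.132, 0.154], [0.156, -0.0, -0.988]]
wrist_force: [0.3, 0.6, 0.6]
finger_gap: 0.0155
gripper_force: 30.0
```

jog_arm(motion=[{"sx": 0.01,"sz": -0.03,"wy": 0.0333},{"sx": 0.01,"sz": -0.03,"wy": 0.0333},{"sx": 0.01,"sz": -0.03,"wy": 0.0333},{"sx": 0.01,"sz": -0.03,"wy": 0.0333},{},{},{}])

```text
clock: 9.5
position: [0.511, 0.2561, 0.0595]
eef_rot: [[0.121, 0.992, 0.046], [0.926, -0.129, 0.354], [0.357, -0.0, -0.934]]
wrist_force: [-0.9, 0.5, -0.4]
finger_gap: 0.0157
gripper_force: 30.0
```

Run:
```python
from h import *
st()
im=np.hstack([cv2.resize(eyes.camera("top")[195:315,225:345],(400,400),interpolation=cv2.INTER_CUBIC),cv2.resize(eyes.camera("side")[200:320,235:355],(400,400),interpolation=cv2.INTER_CUBIC)])
cv2.imwrite("pics/both4.png",cv2.cvtColor(im,cv2.COLOR_RGB2BGR))
```

```text
t 9.5 pos [0.511  0.2561 0.0595] R [[0.121, 0.992, 0.046], [0.926, -0.129, 0.354], [0.357, -0.0, -0.934]] q [-22.8, 26.9, 3.5, 117.1, -39.7, 32.5, 6.0] F [-0.9  0.5 -0.4] gap 0.0157 grip 30.0 yaz -7.42
```

View pics/both4.png

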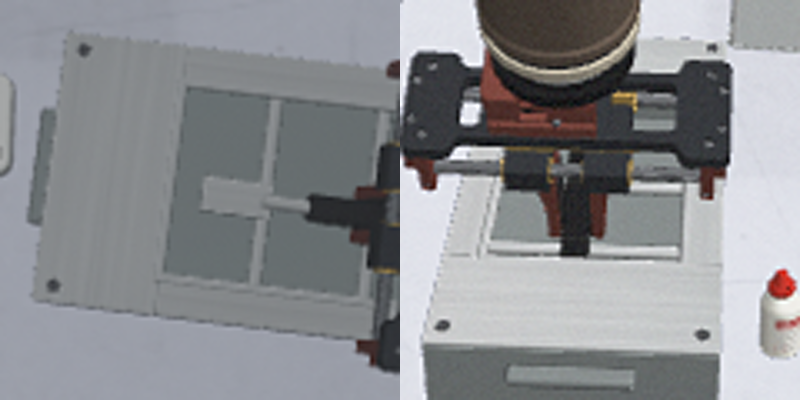

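The spatula is tilted 21°. The wide end at (205,193) stands above the cover plane, at about 107 mm, and the narrow end is still under the cover at about 29 mm. Contact force is near zero, so I draw it out along its own axis.

In the tool's units: 0.01 m is 0.2, 0.008 m is 0.16.

jog_arm(motion=[{"sx": 0.12},{"sx": 0.16},{"sx": 0.2},{"sx": 0.2},{"sx": 0.2},{"sx": 0.2},{"sx": 0.2},{"sx": 0.16},{"sx": 0.06},{},{}])

```text
clock: 10.7
position: [0.5202, 0.324, 0.0862]
eef_rot: [[0.123, 0.991, 0.047], [0.926, -0.131, 0.355], [0.358, -0.0, -0.934]]
wrist_force: [-0.1, -0.3, -0.5]
finger_gap: 0.0159
gripper_force: 30.0
```

Run:
```python
from h import *
st()
im=np.hstack([cv2.resize(eyes.camera("top")[195:315,225:345],(400,400),interpolation=cv2.INTER_CUBIC),cv2.resize(eyes.camera("side")[200:320,235:355],(400,400),interpolation=cv2.INTER_CUBIC)])
cv2.imwrite("pics/both5.png",cv2.cvtColor(im,cv2.COLOR_RGB2BGR))
```

```text
t 10.7 pos [0.5202 0.324  0.0862] R [[0.123, 0.991, 0.047], [0.926, -0.131, 0.355], [0.358, -0.0, -0.934]] q [-30.9, 26.6, 5.7, 112.3, -36.7, 34.8, -4.3] F [-0.1 -0.3 -0.5] gap 0.0159 grip 30.0 yaz -7.54
```

View pics/both5.png

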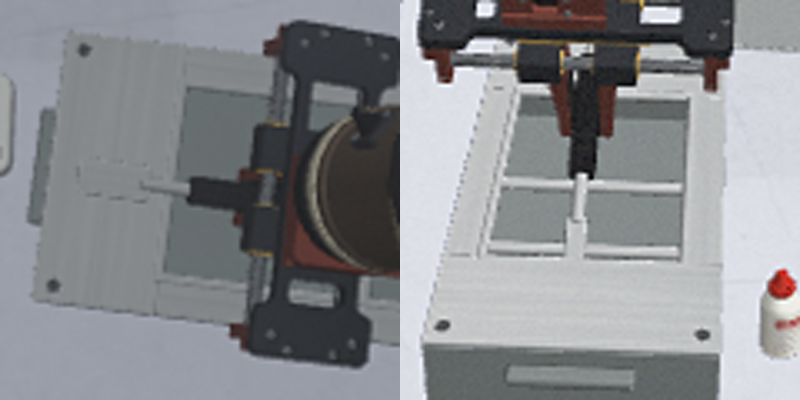

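The wide end at (110,178) is over the left part of the cover and the narrow shaft at (577,240) is inside the opening. By calculation the narrow tip is 16 mm inside the edge, so I lift straight up and then level.

In the tool's units: -0.01 m is -0.2, 0.0038 m is 0.076.

jog_arm(motion=[{"sx": 0.04,"sz": -0.1},{"sx": 0.076,"sz": -0.2},{"sx": 0.076,"sz": -0.2},{"sx": 0.076,"sz": -0.2},{"sx": 0.076,"sz": -0.2},{"sx": 0.076,"sz": -0.2},{"sx": 0.076,"sz": -0.2},{"sx": 0.076,"sz": -0.2},{"sx": 0.04,"sz": -0.1},{}])

```text
clock: 11.8
position: [0.5206, 0.3245, 0.1731]
eef_rot: [[0.122, 0.991, 0.048], [0.925, -0.131, 0.356], [0.359, 0.001, -0.933]]
wrist_force: [-0.2, -0.9, -1.2]
finger_gap: 0.0158
gripper_force: 30.0
```

jog_arm(motion=[{"sx": -0.08,"wy": -0.0333},{"sx": -0.08,"wy": -0.0333},{"sx": -0.08,"wy": -0.0333},{"sx": -0.08,"wy": -0.0333},{"sx": -0.08,"wy": -0.0333},{"sx": -0.08,"wy": -0.0333},{"sx": -0.08,"wy": -0.0333},{},{},{},{},{}])

```text
clock: 13.0
position: [0.5168, 0.2968, 0.1664]
eef_rot: [[0.132, 0.991, 0.0], [0.991, -0.132, 0.001], [0.001, 0.0, -1.0]]
wrist_force: [-0.4, 0.1, -1.2]
finger_gap: 0.0153
gripper_force: 30.0
```

Run:
```python
from h import *
st()
im=np.hstack([cv2.resize(eyes.camera("top")[165:345,215:415],(400,360),interpolation=cv2.INTER_CUBIC),cv2.resize(eyes.camera("side")[140:320,220:420],(400,360),interpolation=cv2.INTER_CUBIC)])
cv2.imwrite("pics/both6.png",cv2.cvtColor(im,cv2.COLOR_RGB2BGR))
```

```text
t 13.0 pos [0.5168 0.2968 0.1664] R [[0.132, 0.991, 0.0], [0.991, -0.132, 0.001], [0.001, 0.0, -1.0]] q [-48.1, 24.2, 18.3, 100.3, -8.9, 56.8, -34.1] F [-0.4  0.1 -1.2] gap 0.0153 grip 30.0 yaz -7.57
```

View pics/both6.png

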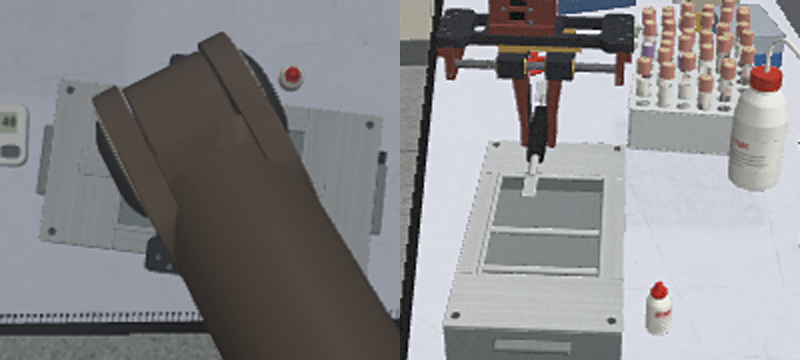

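The spatula is out, held level and clear of the bath. Its narrow tip is at about (530,193) in the right panel, and the red dropper and the timer are where they were. I'll check the tip's height against the ray and hand in.

Run:
```python
from h import *
p=plane("side",(285,236.5),.175); print("tip",p.round(3),"expected ~[.502,.188,.175]"); s=status.state(); print(s["gripper_force"],np.abs(s["joint_velocities"]).max())
top=plane("side",(285,236.5),.14);print(top.round(3))
if np.linalg.norm(p[:2]-[.502,.188])<.02: print(bot.job_done())
```

```text
tip [0.506 0.193 0.175] expected ~[.502,.188,.175]
29.999647736549377 0.15292618031376035
[0.507 0.244 0.14 ]
the job is handed in; nothing more can be done
None
```

I drew the spatula out tilted through the opening and handed the job in at about 13 s with it held still and level (30 N grip), about 10 cm above the cover; I saw no hard contact and moved no bystander that I could see, though no verdict was printed.

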